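Charge a water-filter canister and hold its bayonet lid at half turn

ROBOT

A 7-joint arm with a two-finger parallel gripper is mounted at the origin on the work surface. World frame = base frame: x ahead of the robot, y to its left, z up, the work surface at z = 0. Lengths are in m, angles in rad, forces in N, time in s.
With the tool pointing down it reaches from about 0.4 to 0.85 m from the base axis. Payload 10.4 kg.
Tool frame: the origin (TCP) lies between the finger pads; the fingertips stand 14 mm ahead of it and the grasp point (between the pads) lies 5 mm behind it; z points along the fingers, y is the line along which they close (so a half turn about z gives the same grasp; the last joint's range is limited). The gripper opens to 85 mm and grips with 20 to 120 N. Pads are 22 mm wide; open, the fingers measure 114 mm over their backs; the gripper's body (76 mm by 85 mm) begins 54 mm behind the grasp point. The pads swing forward as they close: fully open they stand 13 mm farther back than shut.
Start: joints at [1.29, 0.332, -0.065, 1.46, 0.022, 1.35, -0.088], TCP at [0.159, -0.604, 0.223] pointing down, gripper open.
Joint ranges: [-2.6, 2.6], [-0.5, 2.12], [-1.47, 1.34], [0.16, 2.42], [-1.27, 4.41], [0.06, 2.06], [-2.6, 2.6]. Speed limits (rad/s): [2.22, 2.22, 2.79, 2.79, 3.14, 3.14, 3.14].

INTERFACE

Orientations are given as a rotation vector (axis times angle).
In Python, from cell import arm gives the robot as it stands. The module is installed in compiled form; this text tells all that it offers.
- The arm moves only by the shell command python3 -m pendant 'ROWS' [OPENING] [FORCE]. ROWS is text: rows parted by semicolons, each of 6 numbers parted by spaces: the shift along the tool's x, y, z normalised to -1 to 1, where 1 is 0.025 m, then the turn, a rotation vector about the tool's x, y, z normalised to -1 to 1, where 1 is 5 degrees. In form: x y z rx ry rz; .... A call has 1 to 12 rows; each row shifts and turns the commanded pose from where the row before left it, along the tool's axes as they then stand; what a row does not reach is not made up. A row lasts 1/12 s, in which the tool goes at most 41.7 mm and 7.16 degrees, less where a joint would pass 70% of its speed; a pose out of reach is approached as far as the arm can. A call with a number of a shift or a turn outside -1 to 1 is refused whole. A call with a gripper value outside its range is refused whole. OPENING is the opening, from 0 (shut) to 1 (fully open), set as the call begins (- or left out, the last holds). The fingers move at their own pace and stop on an object; FORCE is the grip in N (left out, the last holds). Time passes only in rows, so rows that do not move let the fingers close. It gives the time, the measured TCP pose, the force, the opening and the grip force at its end, in the units of the state.
- arm.state(): the state, without advancing time (a new reading comes with each control period).
- arm.capture(name): name is "scene" or "top" or "wrist"; returns a dict with "img" (480x640x3 uint8, blue, green, red), "range_z" (480x640 float32, m along the optical axis (not along the pixel's ray), 0 where there is no reading), "mtx" (3x3 intrinsics, pixels), "rvec" (rotation vector, rad) and "tvec" (3), from world to camera coordinates, as OpenCV has them. Camera axes: x right, y down, z forward; pixel columns grow to the right and rows downward; lengths in m; the calibration is good to about 2 mm. A picture is of the moment at which its call begins.
- arm.close_job(): hands the job in; it is judged then, once.
Trained networks look in a picture, given as the dict that the camera call returned (one of the last four; its "shot" number tells which), for a name from the list of things; names that differ only in an ending like _2 or _b are one class to them, and where a whole thing is asked for, a point or a joint stands for the part that bears it (a point fixed in the world has none). Each returns a list of dicts, best first, with "p" (0 to 1); they miss things now and then, are a little off and sometimes report something else, mostly with a low value. They report only what shows in the picture. A call takes as long as a camera call. They do not tell look-alikes from the thing itself.
- arm.boxes_of(picture, thing): "xy" ([column, row] as shares, 0 to 1, of the picture: columns of its width, rows of its height, amid what is visible of it).
- arm.cut_out(picture, thing): "region" (480x640 bool, what is visible of it) and "xy" ([column, row] as shares, 0 to 1, of the picture: columns of its width, rows of its height, amid what is visible of it).
- arm.spot_point(picture, thing): "xy" ([column, row] as shares, 0 to 1, of the picture: columns of its width, rows of its height: a listed point, or the origin of a listed thing).
The state is a dict: "t": time; "q": joint angles; "dq": joint speeds; "tau": joint torques, N m; "eef_pos": TCP position; "orientation": TCP orientation; "contact_force": force on the tool from outside, world axes, zero at the start; "wrist_torque": the same for the moment, N m; "width": finger opening in m; "grip_force": force on a finger pad.
Only numpy, scipy, OpenCV 4.12 (cv2) and the standard library are available. Lean on these libraries where they do the work, as an engineer would, in place of code of your own. Each camera call takes 0.05 s, during which the arm holds its last target. There are 200 camera calls.

TASK

Tip all four ceramic balls from the scoop into the white filter canister and stand the scoop back upright on the counter. Then drop the bayonet lid into the canister's mouth and twist it clockwise (seen from above) half way to its lock, until its grip bar points at the single halfway ribs, well short of the click. The lid springs back if let go, so finish while still gripping it and holding it at that half turn; leave the sealant bottle, tile samples and dish where they are.

Things in the scene. Friction and masses are not known exactly. Their poses are not given: they have to be found in the camera images.
- canister: White round filter canister fixed to the counter, open on top; z up. Origin: centre of its underside. 110 mm high to the rim, 97 mm outside diameter (130 mm at the ribbed flange just below the rim, 128 mm at the foot), mouth 74 mm wide, floor 6 mm thick. A steel latch block stands outside the rim at -83 degrees in its frame, its top 8 mm above the rim.
- canister_mouth (a point): Centre of the canister's mouth, level with its rim. An inward flange 5 mm thick has two entry gaps, 36 degrees wide, at the canister's own +x and -x. The lid drops in with its bar along the canister's x axis (either way round, up to 7 degrees off), then turns clockwise seen from above: halfway 45 degrees, click at about 80, stop at 90.
- entry_mark (a point): Between the double ribs on the outer flange that mark an entry gap: 60 mm from the axis on the canister's +x side, level with the rim. A second double rib stands opposite.
- half_mark (a point): The single rib that marks halfway: 60 mm from the axis, 45 degrees clockwise (from above) of entry_mark, level with the rim. A second one stands opposite.
- collar (a joint): Spring collar inside the canister, pushed round by the lid's lugs: 0 at rest, grows clockwise seen from above (rad); it reads the lid's turn from entry less about 0.05 (0.73 at halfway). It pushes back with 0.03 N m at 0 and 0.12 N m at halfway. Click at about 1.35, stop at 1.52.
- lid: Grey bayonet lid, upright on the counter, about 150 g. Origin: on its axis in the plane of the cap's underside (13 mm above the counter at the start, level with the canister's rim when fully down). Cap: disc 100 mm across, z 0 to 8 mm, a small nose at each end of its x axis. Below it a plug 68 mm across to z = -13, with two lugs along +x and -x to radius 42 mm (z -13 to -7, 13 mm wide).
- lid_grip (a point): Middle of the lid's grip bar, on the axis 25 mm above the lid's origin. The bar runs along the lid's x axis, 64 mm long, 14 mm wide, z 8 to 38 mm; grip it from above across the 14 mm.
- scoop: Aluminium open-fronted scoop on the counter holding the balls, about 120 g empty. Origin: centre of the underside of its flat floor; z up, front towards +x, handle towards -x. Floor 56 mm long (x -28 to 28), 50 mm wide inside, 3 mm thick; from x = 28 to 73 a ramp rises at 25 degrees to the open lip. Side walls 42 mm high, 56 mm over the outsides.
- scoop_grip (a point): Point in the scoop's black handle at (-68, 0, 37) mm in the scoop's frame, mid-height and mid-width: grip here from above across the width. The handle runs from x = -31 to -116, 16 mm wide, z 30 to 44.
- scoop_lip (a point): Middle of the upper edge of the scoop's front lip, at (73, 0, 24) mm in the scoop's frame. The balls roll out over it once the front is tipped down by more than 25 degrees, quickly at 45 to 50.
- ball0: White ceramic filter ball, 22 mm in diameter, 15 g; origin at its centre. Starts in the scoop.
- ball1: White ceramic filter ball, 22 mm in diameter, 15 g; origin at its centre. Starts in the scoop.
- ball2: White ceramic filter ball, 22 mm in diameter, 15 g; origin at its centre. Starts in the scoop.
- ball3: White ceramic filter ball, 22 mm in diameter, 15 g; origin at its centre. Starts in the scoop.
- sealant: Bystander: white bottle, 48 mm in diameter, 150 mm high, origin at the centre of its underside.
- samples: Bystander: stack of three square tile samples, 100 x 100 x 30 mm, origin at the centre of its underside.
- dish: Bystander: white ceramic soap dish (bowl), 100 mm in diameter, 30 mm high, origin at the centre of its underside.
Mind the look-alikes: they are no part of the job. Several things look just like the lid: the one meant starts farthest to the robot's right.

How it is judged:
By the outcome, as a careful person would: the job done as asked, in the order asked, and still so for the second after the job is handed in, while the arm keeps its last pose, push and grip.
It also fails if it takes over 72 s, if anything falls off the work surface, if the arm or the gripper's body presses on something with over 40 N, if the wrist force passes 120 N, or if a joint passes its speed limit or range.

## Working session

There is one attempt and no reset: what is moved stays moved. The work goes in short steps, Python scripts to look and compute and a shell command to move; the robot and the scene stay as the last step left them, time stands still between calls to the robot, and variables do not carry over. Pictures are saved under pics/ and viewed, at most 10 in all, crops included, and the job is handed in when it is done.

```bash
mkdir -p pics; cat > h.py <<'E'
import numpy as np, cv2
from cell import arm
from scipy.spatial.transform import Rotation as R
def world(p,uv,z=None):
    K=p["mtx"];Rm=cv2.Rodrigues(np.array(p["rvec"],float))[0];t=np.array(p["tvec"],float).ravel()
    u,v=uv
    ray=np.linalg.inv(K)@[u,v,1]
    if z is None:
        d=p["range_z"][int(v),int(u)]; return Rm.T@(ray*d-t)
    c=-Rm.T@t; r=Rm.T@ray
    return c+r*(z-c[2])/r[2]
def cloud(p,mask):
    v,u=np.nonzero(mask&(p["range_z"]>0)); d=p["range_z"][v,u]
    Rm=cv2.Rodrigues(np.array(p["rvec"],float))[0];t=np.array(p["tvec"],float).ravel()
    return (np.linalg.inv(p["mtx"])@np.c_[u,v,np.ones(len(u))].T*d-t[:,None]).T@Rm
def px(e): return np.array(e["xy"])*[640,480]
E
python3 - <<'E'
from h import *
s=arm.state();print({k:np.round(v,3) for k,v in s.items()})
for c in ["top","scene"]:
    p=arm.capture(c);cv2.imwrite(f"pics/{c}0.png",p["img"])
    Rm=cv2.Rodrigues(np.array(p["rvec"],float))[0];print(c,"cam",np.round(-Rm.T@np.array(p["tvec"]).ravel(),3))
    zs=dict(canister_mouth=.11,entry_mark=.11,half_mark=.11,lid=.013,lid_grip=.038,scoop=.003,scoop_grip=.037,scoop_lip=.024,ball0=.014,sealant=0,samples=0,dish=0,canister=0)
    for n,z in zs.items():
        for e in arm.spot_point(p,n)[:5]:
            if e["p"]>.2: print(n,round(e["p"],2),px(e).round(),world(p,px(e),z).round(3))
E
```

```text
{'t': np.float64(0.0), 'q': array([ 1.29 ,  0.333, -0.065,  1.461,  0.022,  1.35 , -0.089]), 'dq': array([ 0.   , -0.   , -0.   ,  0.   ,  0.   , -0.001,  0.001]), 'tau': array([ 0.0000e+00, -6.2545e+01,  4.9000e-02, -3.9160e+01,  1.6000e-02,
        1.0000e-02, -0.0000e+00]), 'eef_pos': array([ 0.159, -0.604,  0.223]), 'orientation': array([-3.114, -0.404,  0.   ]), 'contact_force': array([0.006, 0.143, 0.116]), 'wrist_torque': array([ 0.012,  0.006, -0.008]), 'grip_force': np.float64(0.0), 'width': np.float64(0.085)}
top cam [ 0.296 -0.038  1.329]
canister_mouth 0.8 [320. 241.] [ 0.533 -0.046  0.11 ]
entry_mark 0.79 [324. 212.] [ 0.596 -0.056  0.11 ]
half_mark 0.62 [345. 223.] [ 0.57 -0.1   0.11]
lid 0.8 [354. 320.] [ 0.37  -0.113  0.013]
lid 0.73 [414. 260.] [ 0.499 -0.259  0.013]
lid 0.71 [326. 153.] [ 0.765 -0.07   0.013]
lid 0.6 [259. 321.] [0.378 0.099 0.013]
lid_grip 0.96 [415. 260.] [ 0.494 -0.257  0.038]
lid_grip 0.88 [325. 151.] [ 0.759 -0.068  0.038]
lid_grip 0.79 [358. 323.] [ 0.362 -0.12   0.038]
lid_grip 0.63 [262. 320.] [0.377 0.089 0.038]
scoop 0.82 [178. 302.] [0.42
[... 834 characters left out ...]
0.11 ]
lid 0.7 [237. 307.] [ 0.493 -0.26   0.013]
lid 0.68 [237. 250.] [ 0.373 -0.125  0.013]
lid 0.65 [394. 306.] [ 0.759 -0.057  0.013]
lid_grip 0.89 [393. 300.] [ 0.761 -0.065  0.038]
lid_grip 0.81 [294. 197.] [0.376 0.087 0.038]
lid_grip 0.75 [239. 296.] [ 0.493 -0.248  0.038]
lid_grip 0.69 [236. 235.] [ 0.357 -0.108  0.038]
lid_grip 0.43 [358. 175.] [0.454 0.263 0.038]
scoop_grip 0.83 [381. 178.] [0.51  0.287 0.037]
ball0 0.61 [353. 171.] [0.415 0.296 0.014]
sealant 0.61 [440. 231.] [0.719 0.232 0.   ]
samples 0.66 [332. 344.] [ 0.708 -0.211  0.   ]
dish 0.74 [143. 315.] [ 0.338 -0.388  0.   ]
canister 0.87 [314. 263.] [ 0.536 -0.043  0.   ]
canister 0.73 [441. 233.] [0.724 0.226 0.   ]
```

```bash
python3 - <<'E'
import cv2
a=cv2.imread("pics/top0.png")[110:390,110:510]
cv2.imwrite("pics/top0c.png",cv2.resize(a,(800,560),interpolation=cv2.INTER_CUBIC))
E
```

```text
(no output)
```

View pics/top0c.png

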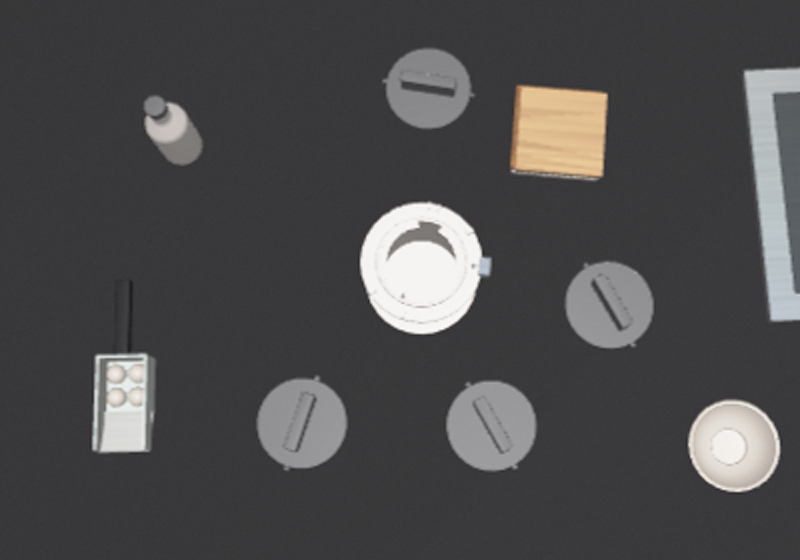

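View pics/scene0.png

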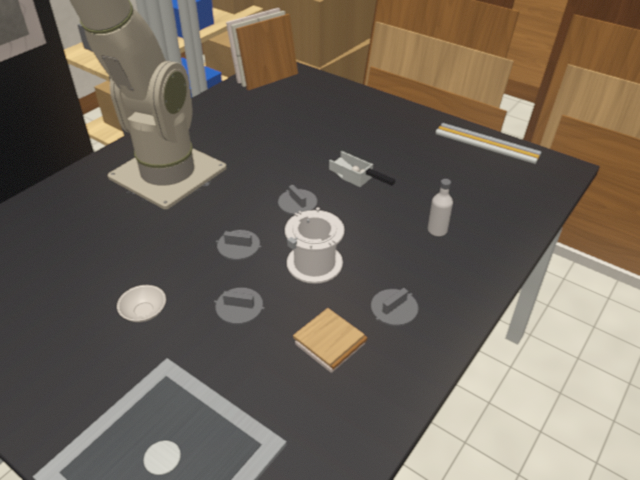

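The two views show the scoop at the left (crop 122,375) with its handle pointing away from the robot. The canister is at (421,262) with its latch to the right, and the lid I want is the one farthest right, at (610,305). I'm moving over the lid for a closer look.

```bash
cat >> h.py <<'E'
def rel(target,yaw=None,st=None):
    """remaining shift in tool units (25mm) and rz in units (5deg) to align tool x with world yaw(deg, mod 180)"""
    s=st or arm.state();Rt=R.from_rotvec(s["orientation"]);M=Rt.as_matrix()
    d=M.T@(np.array(target)-s["eef_pos"])/.025
    cur=np.degrees(np.arctan2(M[1,0],M[0,0]));out=[d.round(2)]
    if yaw is not None:
        out.append(((-(yaw-cur)+90)%180-90)/5)
    print("t",round(s["t"],2),"pos",np.array(s["eef_pos"]).round(4),"yawx",cur.round(1),"tilt z",M[:,2].round(3),"| units",*out)
E
Z="1 -0.58 0 0 0 0;"; python3 -m pendant '0.5 -0.3 0 0 0 0; 1 -0.6 0 0 0 0; 1 -0.6 0 0 0 0; 1 -0.6 0 0 0 0; 1 -0.6 0 0 0 0; 1 -0.6 0 0 0 0; 1 -0.6 0 0 0 0; 1 -0.6 0 0 0 0; 1 -0.6 0 0 0 0; 1 -0.6 0 0 0 0; 1 -0.6 0 0 0 0; 1 -0.6 0 0 0 0'
python3 -c "
from h import *
rel([.495,-.258,.223])"
```

```text
t: 2.4
eef_pos: [0.3945, -0.3623, 0.2235]
orientation: [3.115, 0.405, 0.0]
contact_force: [0.8, -0.2, 0.0]
width: 0.0853
grip_force: 0.0
t 2.4 pos [ 0.3945 -0.3623  0.2235] yawx 14.8 tilt z [ 0. -0. -1.] | units [ 4.95 -3.01  0.02]
```

```bash
python3 -m pendant '1 -0.6 0 0 0 0; 1 -0.6 0 0 0 0; 1 -0.6 0 0 0 0; 0.5 -0.3 0 0 0 0;0 0 0 0 0 0' >/dev/null
python3 - <<'E'
from h import *
p=arm.capture("wrist");cv2.imwrite("pics/w1.png",p["img"])
Rm=cv2.Rodrigues(np.array(p["rvec"],float))[0];print("cam",-Rm.T@np.array(p["tvec"]).ravel(),Rm)
for n,z in dict(lid_grip=.038,canister_mouth=.11,entry_mark=.11,half_mark=.11).items():
    for e in arm.spot_point(p,n)[:2]:
        if e["p"]>.2: print(n,round(e["p"],2),px(e).round(),world(p,px(e),z).round(4))
np.savez("w1.npz",**{k:p[k] for k in ["img","range_z","mtx","rvec","tvec"]})
# bar: cloud z>0.03 near the lid
P=cloud(p,np.ones((480,640),bool))
m=(np.hypot(P[:,0]-.495,P[:,1]+.258)<.06)
Q=P[m&(P[:,2]>.033)&(P[:,2]<.05)][:,:2]
r=cv2.minAreaRect(Q.astype(np.float32)*1000);print("bar",r,len(Q))
C=P[m&(P[:,2]>.015)&(P[:,2]<.026)][:,:2];print("cap circ",cv2.minEnclosingCircle(C.astype(np.float32)*1000))
print("bar top z",np.median(P[m&(P[:,2]>.033)][:,2]))
rel([.495,-.258,.223])
E
```

```text
cam [ 0.54135179 -0.26580273  0.3740888 ] [[ 2.61870332e-01 -9.65103062e-01  8.91733920e-05]
 [-9.19458337e-01 -2.49457046e-01  3.03920299e-01]
 [-2.93292167e-01 -7.96697010e-02 -9.52697457e-01]]
lid_grip 0.92 [122. 259.] [ 0.3682 -0.1169  0.038 ]
lid_grip 0.6 [291. 173.] [ 0.4932 -0.2561  0.038 ]
canister_mouth 0.22 [289. 175.] [ 0.5021 -0.2574  0.11  ]
half_mark 0.78 [70.  9.] [ 0.5668 -0.0988  0.11  ]
bar ((494.3815002441406, -256.7088623046875), (64.11799621582031, 14.184107780456543), 26.494354248046875) 290
cap circ ((494.3343811035156, -256.8601989746094), 54.15162658691406)
bar top z 0.30977707364568796
t 3.07 pos [ 0.4637 -0.2921  0.2233] yawx 14.7 tilt z [-0. -0. -1.] | units [ 1.56 -1.    0.01]
```

View pics/w1.png

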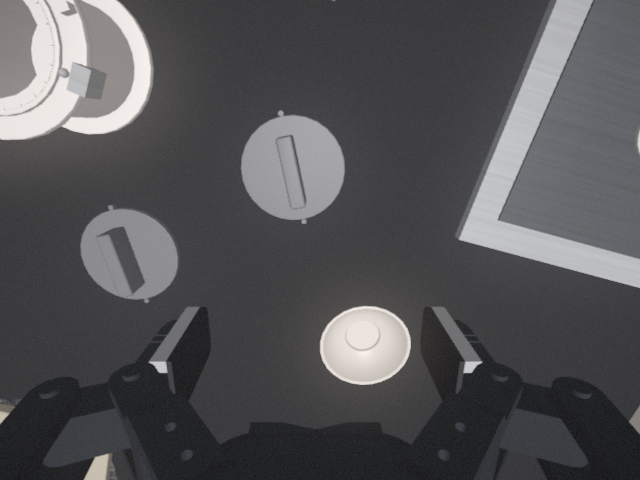

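The wanted lid sits at image (291,170) with its bar along 26.5° in the world, and the canister is at the upper left. Next I'll look at the canister on the way past.

```bash
python3 -m pendant '0.2 -0.5 0 0 0 0;0.4 -0.92 0 0 0 0;0.4 -0.92 0 0 0 0;0.4 -0.92 0 0 0 0;0.4 -0.92 0 0 0 0;0.4 -0.92 0 0 0 0;0.4 -0.92 0 0 0 0;0.4 -0.92 0 0 0 0;0.4 -0.92 0 0 0 0;0.4 -0.92 0 0 0 0;0.2 -0.5 0 0 0 0;0 0 0 0 0 0' >/dev/null
python3 - <<'E'
from h import *
p=arm.capture("wrist");cv2.imwrite("pics/w2.png",p["img"])
P=cloud(p,np.ones((480,640),bool))
m=(np.hypot(P[:,0]-.535,P[:,1]+.045)<.085)
T=P[m&(P[:,2]>.1055)&(P[:,2]<.1125)];print("rim",len(T),"circ",cv2.minEnclosingCircle(T[:,:2].astype(np.float32)*1000),np.median(T[:,2]))
L=P[m&(P[:,2]>.1145)&(P[:,2]<.125)];print("latch",len(L),np.median(L,0))
for n,z in dict(canister_mouth=.11,entry_mark=.11,half_mark=.11,scoop_grip=.037).items():
    for e in arm.spot_point(p,n)[:3]:
        if e["p"]>.2: print(n,round(e["p"],2),px(e).round(),world(p,px(e),z).round(4))
np.savez("w2.npz",**{k:p[k] for k in ["img","range_z","mtx","rvec","tvec"]})
rel([.503,.289,.223],-3)
E
```

```text
rim 15344 circ ((537.2784423828125, -49.584049224853516), 69.06156158447266) 0.10833680743162047
latch 675 [ 0.52805436 -0.10769077  0.11739528]
canister_mouth 0.74 [336. 189.] [ 0.5356 -0.0438  0.11  ]
canister_mouth 0.48 [524. 274.] [ 0.5096 -0.2041  0.11  ]
entry_mark 0.82 [383. 111.] [ 0.595 -0.06   0.11 ]
half_mark 0.64 [334. 167.] [ 0.5505 -0.0375  0.11  ]
half_mark 0.56 [423. 166.] [ 0.5672 -0.0987  0.11  ]
t 4.32 pos [ 0.5019 -0.0427  0.2232] yawx 14.6 tilt z [-0. -0. -1.] | units [  3.4  -12.82   0.  ] 3.529624879374802
```

View pics/w2.png

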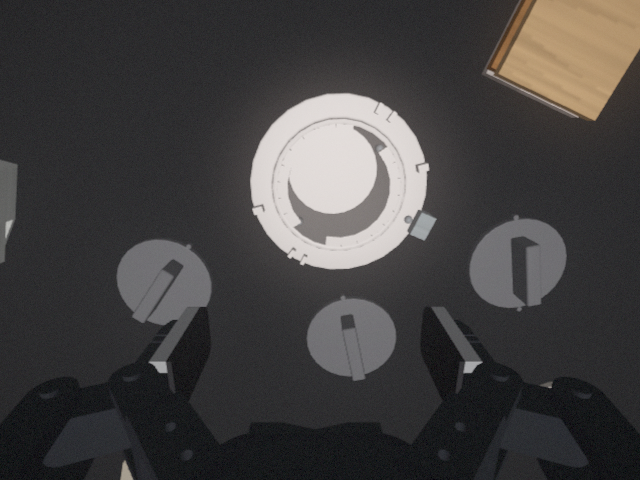

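The canister is centred near (340,186). Its double ribs are at (385,112) and (297,256), the single ribs at (422,168) and (259,210), and the latch at (423,225).

```bash
python3 - <<'E'
from h import *
p=dict(np.load("w2.npz"))
for z in (.108,.11):
  w={k:world(p,v,z)[:2] for k,v in dict(e1=(385,112),e2=(297,256),h1=(422.5,168),h2=(258.5,210)).items()}
  for a,b in (("e1","e2"),("h1","h2")):
    d=w[a]-w[b];print((w[a]+w[b])/2,np.hypot(*d)/2,np.degrees(np.arctan2(d[1],d[0])))
P=cloud(p,np.ones((480,640),bool))
m=(np.hypot(P[:,0]-.535,P[:,1]+.045)<.07)&(P[:,2]>.103)&(P[:,2]<.1125)
r=np.hypot(P[:,0]-.535,P[:,1]+.045)
(c,_,_)=cv2.fitEllipse(cv2.convexHull((P[m][:,:2]*1000).astype(np.float32)));print(c,_)
E
python3 -m pendant '0.2 -0.5 0 0 0 0;0.27 -0.99 0 0 0 0;0.27 -0.99 0 0 0 0;0.27 -0.99 0 0 0 0;0.27 -0.99 0 0 0 0;0.27 -0.99 0 0 0 0;0.27 -0.99 0 0 0 0;0.27 -0.99 0 0 0 0;0.27 -0.99 0 0 0 0;0.27 -0.99 0 0 0 0;0.2 -0.7 0 0 0 0.5;0 0 0 0 0 1' >/dev/null
python3 -m pendant '0 0 0 0 0 1;0 0 0 0 0 1;0 0 0 0 0 0' >/dev/null
python3 - <<'E'
from h import *
p=arm.capture("wrist");cv2.imwrite("pics/w3.png",p["img"])
P=cloud(p,np.ones((480,640),bool))
for n,z in dict(scoop_grip=.037,scoop_lip=.024).items():
    for e in arm.spot_point(p,n)[:2]:
        if e["p"]>.2: print(n,round(e["p"],2),px(e).round(),world(p,px(e),z).round(4))
m=(abs(P[:,1]-.29)<.05)&(P[:,0]>.47)&(P[:,0]<.57)&(P[:,2]>.035)&(P[:,2]<.055)
print("handle",m.sum(),cv2.minAreaRect((P[m][:,:2]*1000).astype(np.float32)),np.median(P[m][:,2]))
rel([.503,.289,.05],-3)
E
```

```text
[ 0.53613612 -0.04531727] 0.06120222411865232 -15.421086741782533
[ 0.53553041 -0.0460299 ] 0.061674315424941034 -60.42539777578783
[ 0.5364367  -0.04510286] 0.06074229690002312 -15.42108674178253
[ 0.53583554 -0.04581014] 0.061210840497963534 -60.42539777578779
(536.7431640625, -45.76929473876953) 178.1270751953125
scoop_grip 0.69 [238. 220.] [0.4987 0.2934 0.037 ]
handle 1477 ((507.4679260253906, 289.3277893066406), (16.442779541015625, 74.74686431884766), 88.75167846679688) 0.043629201021344856
t 5.72 pos [0.5064 0.2204 0.2232] yawx -2.6 tilt z [ 0. -0. -1.] | units [-0.26 -2.74  6.93] 0.07663861043136536
```

View pics/w3.png

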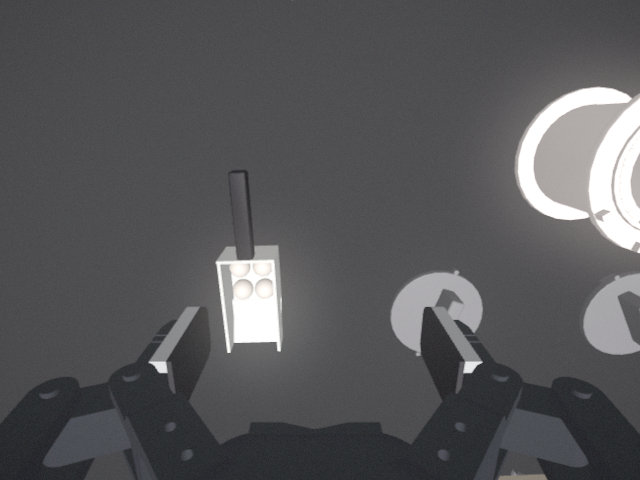

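The scoop is at (250,290) with all four balls in it, and the handle at (240,215) points away. I'll move above the grip and go down.

```bash
python3 -m pendant '-0.15 -0.9 0 0 0 -0.27;-0.15 -0.9 0.3 0 0 0;-0.15 -0.94 0.7 0 0 0;0 0 1 0 0 0;0 0 1 0 0 0;0 0 1 0 0 0;0 0 1 0 0 0;0 0 1 0 0 0;0 0 0.8 0 0 0;0 0 0.5 0 0 0;0 0 0.2 0 0 0;0 0 0 0 0 0' 1
python3 - <<'E'
from h import *
p=arm.capture("wrist");cv2.imwrite("pics/w4.png",p["img"])
rel([.498,.2895,.033],-1.25)
E
```

```text
t: 6.72
eef_pos: [0.4968, 0.2895, 0.0352]
orientation: [3.141, -0.037, -0.002]
contact_force: [0.4, 0.6, 0.1]
width: 0.0853
grip_force: 0.0
t 6.77 pos [0.4973 0.29   0.0362] yawx -1.3 tilt z [ 0.  0. -1.] | units [0.03 0.02 0.13] -0.019895300348147772
```

View pics/w4.png

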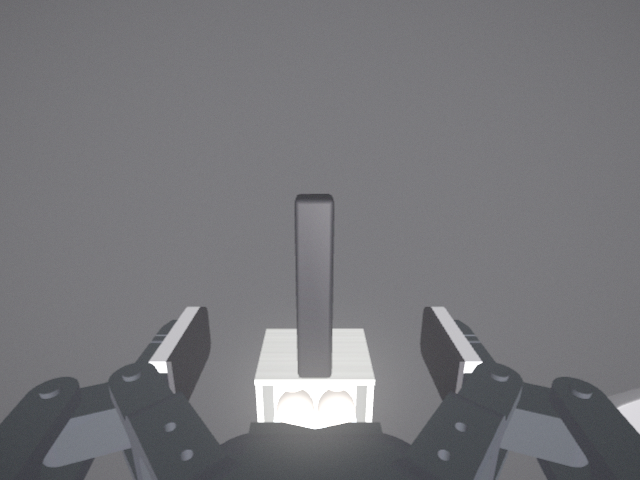

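The handle is centred between the pads at (315,290). I'll grip it and lift.

```bash
python3 -m pendant '0 0 0.1 0 0 0;0 0 0 0 0 0;0 0 0 0 0 0;0 0 0 0 0 0;0 0 0 0 0 0;0 0 0 0 0 0;0 0 0 0 0 0;0 0 0 0 0 0' 0 100
python3 -m pendant '0 0 -0.2 0 0 0;0 0 -0.5 0 0 0;0 0 -0.8 0 0 0;0 0 -1 0 0 0;0 0 -1 0 0 0;0 0 -1 0 0 0;0 0 -1 0 0 0;0 0 -1 0 0 0;0 0 -1 0 0 0;0 0 -0.8 0 0 0;0 0 -0.4 0 0 0;0 0 0 0 0 0'
python3 - <<'E'
from h import *
rel([.681,-.047,.25])
M=R.from_rotvec(arm.state()["orientation"]).as_matrix();print(M.round(3))
E
```

```text
t: 7.43
eef_pos: [0.4976, 0.29, 0.0337]
orientation: [-3.141, 0.038, -0.002]
contact_force: [1.3, -0.5, 3.4]
width: 0.0104
grip_force: 98.2
t: 8.43
eef_pos: [0.4975, 0.2906, 0.2534]
orientation: [-3.14, 0.037, -0.005]
contact_force: [-0.6, 0.6, -1.1]
width: 0.0102
grip_force: 98.5
t 8.43 pos [0.4975 0.2906 0.2534] yawx -1.4 tilt z [ 0.003  0.002 -1.   ] | units [ 7.66 13.33  0.14]
[[ 1.    -0.024  0.003]
 [-0.024 -1.     0.002]
 [ 0.003 -0.002 -1.   ]]
```

```bash
python3 -m pendant '0.2 0.3 0 0 0 0;0.4 0.6 0 0 0 0;0.5 0.9 0 0 0 0;0.5 0.9 0 0 0 0;0.5 0.9 0 0 0 0;0.5 0.9 0 0 0 0;0.5 0.9 0 0 0 0;0.5 0.9 0 0 0 0;0.5 0.9 0 0 0 0;0.5 0.9 0 0 0 0;0.5 0.9 0 0 0 0;0.5 0.9 0 0 0 0' >/dev/null
python3 -m pendant '0.5 0.9 0 0 0 0;0.5 0.8 0 0 0 0;0.5 0.6 0 0 0 0;0.4 0.3 0 0 0 0;0.2 0 0 0 0 0;0 0 0 0 0 0;0 0 0 0 0 0' >/dev/null
python3 - <<'E'
from h import *
p=arm.capture("wrist");cv2.imwrite("pics/w5.png",p["img"])
p=arm.capture("scene");cv2.imwrite("pics/s5.png",p["img"])
a=cv2.resize(cv2.imread("pics/w5.png"),(400,300));b=p["img"][60:360,200:600]
cv2.imwrite("pics/m5.png",np.hstack([a,b]))
rel([.681,-.047,.25])
E
```

```text
t 10.12 pos [ 0.6814 -0.0259  0.2505] yawx -1.3 tilt z [-0.001  0.    -1.   ] | units [0.   0.84 0.02]
```

View pics/m5.png

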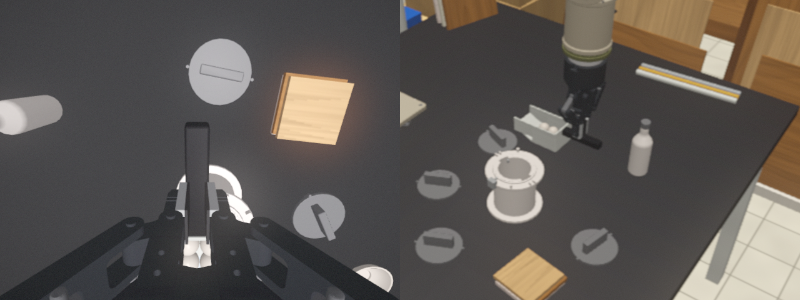

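The balls ride in the scoop, held above the canister, and the bystanders are untouched. Next I work out the pour rows.

```bash
cat > pour.py <<'E'
from h import *
s=arm.state();Rc=R.from_rotvec(s["orientation"]);pc=np.array(s["eef_pos"])
f=Rc.as_matrix()[:,0]*[1,1,0];f/=np.linalg.norm(f)
yaw=np.arctan2(f[1],f[0]);R0=R.from_euler("z",yaw)*R.from_euler("x",np.pi)
def pose(a,lx,lz,ly=-.0455):
    t=np.radians(a);c,n=np.cos(t),np.sin(t)
    return R0*R.from_euler("y",t),np.array([lx,ly,lz])+f*(.141*c-.008*n)+np.array([0,0,.141*n+.008*c])
def go(poses):
    global Rc,pc
    for Rn,pn in poses:
        d=Rc.inv().apply(pn-pc)/.025;w=np.degrees((Rc.inv()*Rn).as_rotvec())/5
        print(*d.round(2),*w.round(2),sep=" ",end=";");Rc,pc=Rn,pn
    print()
E
python3 - <<'E'
from pour import *
a0=[2,6,10,14,17,19,20];n=len(a0)
zz=[.235,.22,.20,.18,.16,.142,.132]
go([pose(a,.5535,z) for a,z in zip(a0,zz)])
aa=[22,24,26,28,30,32,35,38,41,44,47,50]
go([pose(a,.552,.132-.004*i/11) for i,a in enumerate(aa)])
E
```

```text
0.53 0.9 0.1 -0.0 0.41 -0.0;-0.06 0.0 0.21 0.0 0.8 0.0;-0.12 -0.0 0.4 0.0 0.8 0.0;-0.17 -0.0 0.4 0.0 0.8 0.0;-0.22 -0.0 0.48 0.0 0.6 -0.0;-0.23 -0.0 0.49 0.0 0.4 -0.0;-0.14 0.0 0.28 -0.0 0.2 0.0;
-0.07 0.0 -0.22 -0.0 0.4 -0.0;-0.02 -0.0 -0.18 0.0 0.4 0.0;-0.02 0.0 -0.18 0.0 0.4 -0.0;-0.02 -0.0 -0.18 -0.0 0.4 0.0;-0.02 0.0 -0.18 0.0 0.4 0.0;-0.02 -0.0 -0.18 0.0 0.4 -0.0;-0.03 0.0 -0.28 -0.0 0.6 -0.0;-0.03 0.0 -0.28 0.0 0.6 0.0;-0.03 0.0 -0.28 -0.0 0.6 -0.0;-0.03 0.0 -0.28 0.0 0.6 -0.0;-0.03 -0.0 -0.28 -0.0 0.6 0.0;-0.04 -0.0 -0.28 0.0 0.6 0.0;
```

```bash
python3 -m pendant '0.25 0.45 0.05 0 0.2 0;0.28 0.45 0.05 0 0.2 0;-0.06 0 0.21 0 0.8 0;-0.12 0 0.4 0 0.8 0;-0.17 0 0.4 0 0.8 0;-0.22 0 0.48 0 0.6 0;-0.23 0 0.49 0 0.4 0;-0.14 0 0.28 0 0.2 0;0 0 0 0 0 0;0 0 0 0 0 0'
python3 - <<'E'
from pour import *
aa=[20,22,24,26,28,30,32,35,38,41,44,47,50]
go([pose(a,.552,.132-.004*i/12) for i,a in enumerate(aa)])
p=arm.capture("scene");cv2.imwrite("pics/s6.png",cv2.resize(p["img"][150:310,220:440],(660,480)))
E
```

```text
t: 10.95
eef_pos: [0.6834, -0.0511, 0.1884]
orientation: [3.088, -0.039, 0.544]
contact_force: [1.1, 0.6, -1.8]
width: 0.0101
grip_force: 98.5
-0.08 -0.09 -0.0 0.01 0.0 0.0;-0.02 -0.0 -0.18 0.0 0.4 -0.0;-0.02 -0.0 -0.18 -0.0 0.4 0.0;-0.02 0.0 -0.18 0.0 0.4 -0.0;-0.02 0.0 -0.18 0.0 0.4 -0.0;-0.02 -0.0 -0.18 0.0 0.4 0.0;-0.02 -0.0 -0.19 0.0 0.4 -0.0;-0.03 0.0 -0.28 0.0 0.6 -0.0;-0.03 -0.0 -0.28 -0.0 0.6 0.0;-0.03 0.0 -0.28 0.0 0.6 0.0;-0.03 -0.0 -0.28 0.0 0.6 0.0;-0.03 0.0 -0.29 0.0 0.6 -0.0;-0.03 -0.0 -0.29 0.0 0.6 0.0;
```

View pics/s6.png

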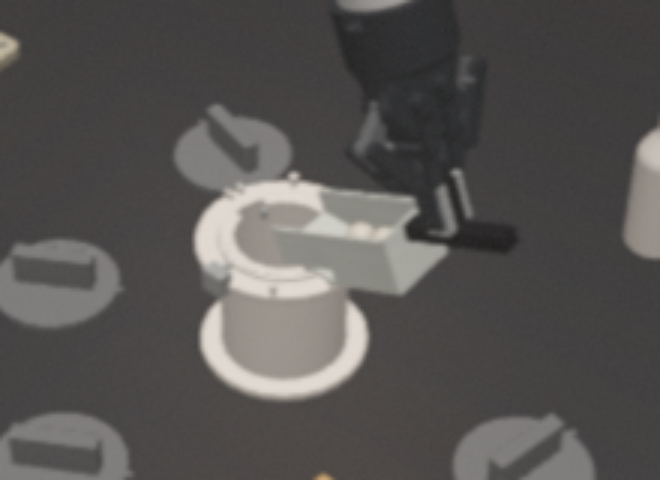

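The lip overhangs the mouth and the balls are still in the scoop, so I'll pour slowly.

```bash
python3 -m pendant '-0.08 -0.09 0 0 0 0;-0.02 0 -0.18 0 0.4 0;-0.02 0 -0.18 0 0.4 0;-0.02 0 -0.18 0 0.4 0;-0.02 0 -0.18 0 0.4 0;-0.02 0 -0.18 0 0.4 0;-0.02 0 -0.18 0 0.4 0;-0.03 0 -0.28 0 0.6 0;0 0 0 0 0 0;0 0 0 0 0 0;0 0 0 0 0 0;-0.03 0 -0.28 0 0.6 0' >/dev/null
python3 -m pendant '-0.03 0 -0.28 0 0.6 0;-0.03 0 -0.28 0 0.6 0;-0.03 0 -0.28 0 0.6 0;-0.03 0 -0.29 0 0.6 0;0 0 0 0 0 0;0 0 0 0 0 0;0 0 0 0 0 0;0 0 0 0 0 0;0 0 0 0 0 0;0 0 0 0 0 0;0 0 0 0 0 0'
python3 - <<'E'
from h import *
rel([.63,-.047,.241])
p=arm.capture("scene");q=arm.capture("top")
for w in(p,q): print([(round(e["p"],2),px(e).round()) for e in arm.spot_point(w,"ball0")])
cv2.imwrite("pics/m7.png",np.hstack([cv2.resize(p["img"][150:310,240:400],(400,400)),cv2.resize(q["img"][180:280,270:370],(400,400))]))
E
```

```text
t: 12.92
eef_pos: [0.6377, -0.0463, 0.2402]
orientation: [2.838, -0.034, 1.323]
contact_force: [0.2, 0.3, -1.2]
width: 0.01
grip_force: 99.0
t 12.92 pos [ 0.6377 -0.0463  0.2402] yawx -1.4 tilt z [ 0.766 -0.018 -0.643] | units [-0.18  0.03 -0.26]
[]
[]
```

View pics/m7.png

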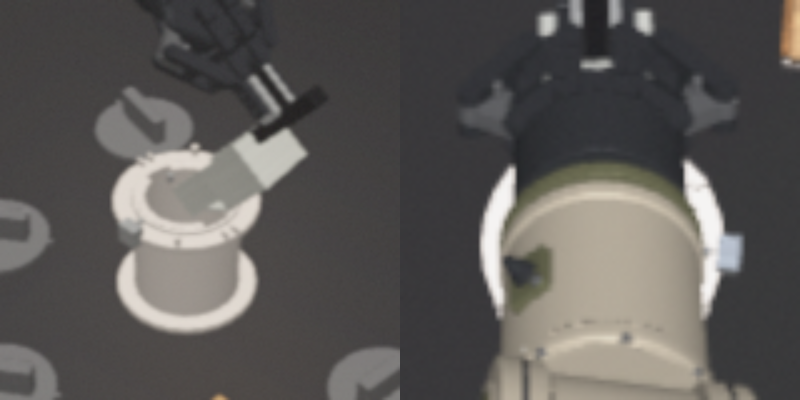

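The balls have left the scoop: the wrist load is down to about the empty 1.2 N and none are outside. I'll raise the scoop, level it and carry it back.

```bash
python3 -m pendant '0.5 0 -0.4 0 0 0;0.77 0 -0.64 0 0 0;0.4 0 -0.4 0 -0.5 0;0 -0.4 0 0 -0.9 0;0 -0.9 0 0 -0.95 0;0 -0.9 0 0 -0.95 0;0 -0.9 0 0 -0.95 0;0 -0.9 0 0 -0.95 0;0 -0.9 0 0 -0.95 0;0 -0.9 0 0 -0.95 0;0 -0.9 0 0 -0.95 0;0 -0.9 0 0 -0.95 0' >/dev/null
python3 - <<'E'
from h import *
p=arm.capture("top")
print([(round(e["p"],2),px(e).round(),world(p,px(e),.02).round(3)) for e in arm.spot_point(p,"ball0")])
cv2.imwrite("pics/t8.png",cv2.resize(p["img"][190:340,130:430],(800,400),interpolation=cv2.INTER_CUBIC))
M=R.from_rotvec(arm.state()["orientation"]).as_matrix();print(M.round(3))
rel([.4976,.29,.12],-1.3)
E
```

```text
[(0.54, array([315., 262.]), array([ 0.504, -0.032,  0.02 ]))]
[[ 0.997 -0.02   0.079]
 [-0.02  -1.     0.002]
 [ 0.079 -0.004 -0.997]]
t 14.22 pos [0.6417 0.1478 0.2923] yawx -1.2 tilt z [ 0.079  0.002 -0.997] | units [-6.41 -5.55  6.42] 0.02769221331861047
```

View pics/t8.png

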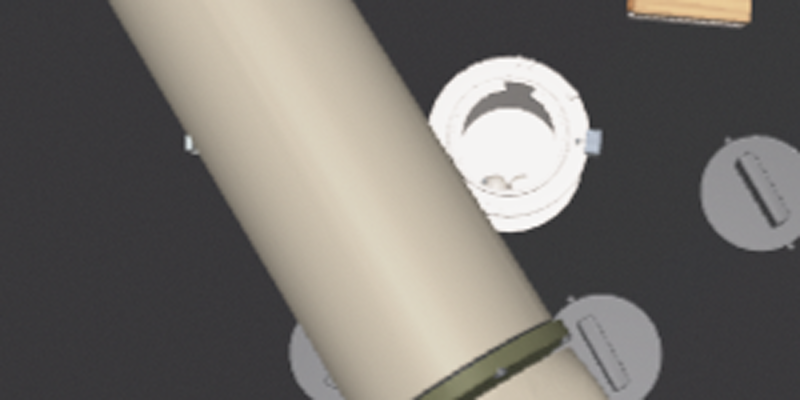

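Balls show inside the canister at crop (500,182). I'll finish levelling and set the scoop down.

```bash
python3 -m pendant '-0.4 -0.4 0 0 -0.9 0;-0.85 -0.85 0 0 0 0;-0.85 -0.85 0.3 0 0 0;-0.85 -0.85 0.5 0 0 0;-0.85 -0.85 0.7 0 0 0;-0.85 -0.85 0.8 0 0 0;-0.85 -0.8 0.9 0 0 0;-0.4 -0.2 0.9 0 0 0;0 0 1 0 0 0;0 0 1 0 0 0;0 0 1 0 0 0;0 0 0 0 0 0' >/dev/null
python3 - <<'E'
from h import *
rel([.4976,.29,.0345],-1.3)
M=R.from_rotvec(arm.state()["orientation"]).as_matrix();print(M.round(3))
E
```

```text
t 15.22 pos [0.4972 0.2859 0.1114] yawx -1.4 tilt z [ 0.004 -0.003 -1.   ] | units [-0.   -0.18  3.08] -0.02409719639952641
[[ 1.    -0.025  0.004]
 [-0.025 -1.    -0.003]
 [ 0.005  0.003 -1.   ]]
```

```bash
python3 -m pendant '0 0 0.8 0 0 0;0 0 0.8 0 0 0;0 0 0.6 0 0 0;0 0 0.4 0 0 0;0 0 0.25 0 0 0;0 0 0.15 0 0 0;0 0 0.1 0 0 0;0 0 0 0 0 0;0 0 0 0 0 0'
```

```text
t: 15.97
eef_pos: [0.4999, 0.2886, 0.039]
orientation: [-3.141, 0.038, -0.015]
contact_force: [0.0, 0.5, -0.6]
width: 0.0101
grip_force: 98.8
```

```bash
python3 -m pendant '0 0 0.08 0 0 0;0 0 0.06 0 0 0;0 0 0 0 0 0'; python3 -m pendant '0 0 0.06 0 0 0;0 0 0.02 0 0 0;0 0 0 0 0 0'
```

```text
t: 16.22
eef_pos: [0.4998, 0.2884, 0.0349]
orientation: [-3.141, 0.038, -0.015]
contact_force: [0.9, 0.9, -0.0]
width: 0.0102
grip_force: 99.1
t: 16.47
eef_pos: [0.5006, 0.2885, 0.0335]
orientation: [-3.141, 0.039, -0.017]
contact_force: [1.7, -1.3, 5.6]
width: 0.01
grip_force: 100.3
```

```bash
python3 -m pendant '0 0 0 0 0 0;0 0 0 0 0 0;0 0 0 0 0 0;0 0 0 0 0 0;0 0 0 0 0 0;0 0 -0.3 0 0 0;0 0 -0.8 0 0 0;0 0 -1 0 0 0;0 0 -1 0 0 0;0 0 -1 0 0 0;0 0 -1 0 0 0;0 0 -1 0 0 0' 1
python3 -m pendant '0 0.3 -1 0 0 0;0 0.8 -0.4 0 0 0;0 1 0 0 0 0;0 1 0 0 0 0;0 1 0 0 0 0;0 1 0 0 0 0;0 1 0 0 0 0;0 1 0 0 0 0;0 1 0 0 0 0;0 1 0 0 0 0;0 1 0 0 0 0;0 1 0 0 0 0' >/dev/null
python3 -m pendant '0 1 0 0 0 0;0 1 0 0 0 0;0 1 0 0 0 0;0 1 0 0 0 0;0 1 0 0 0 0;0 1 0 0 0 0;0 1 0 0 0 0;0 1 0 0 0 0;0 1 0 0 0 0;0 1 0 0 0 0;0 0.5 0 0 0 0;0 0 0 0 0 0' >/dev/null
python3 - <<'E'
from h import *
p=arm.capture("top");cv2.imwrite("pics/t9.png",cv2.resize(p["img"][200:350,130:430],(800,400),interpolation=cv2.INTER_CUBIC))
print([(round(e["p"],2),px(e).round()) for e in arm.spot_point(p,"ball0")])
p=arm.capture("wrist");P=cloud(p,np.ones((480,640),bool))
m=(np.hypot(P[:,0]-.4944,P[:,1]+.2568)<.06)
Q=P[m&(P[:,2]>.043)&(P[:,2]<.06)]
print("bar",cv2.minAreaRect(Q[:,:2].astype(np.float32)*1000),len(Q),np.median(Q[:,2]))
rel([.4944,-.2568,.038],26.5);print(arm.state()["q"])
M=R.from_rotvec(arm.state()["orientation"]).as_matrix();print(M.round(3))
E
```

```text
t: 17.47
eef_pos: [0.4979, 0.2885, 0.1871]
orientation: [-3.141, 0.037, -0.014]
contact_force: [0.7, -0.0, -0.2]
width: 0.0853
grip_force: 0.0
[(0.46, array([316., 262.]))]
bar ((494.4771728515625, -256.5316467285156), (63.663673400878906, 14.13007640838623), 26.4544677734375) 1127 0.05077747049230381
t 19.62 pos [ 0.4853 -0.2498  0.2205] yawx -1.3 tilt z [ 0.009  0.    -1.   ] | units [0.3  0.27 7.3 ] -5.55669629971149
[ 0.90465145  0.20075039 -0.57725513  1.65841472  0.10948946  1.307302
 -1.28427301]
[[ 1.    -0.022  0.009]
 [-0.022 -1.     0.   ]
 [ 0.009 -0.001 -1.   ]]
```

View pics/t9.png

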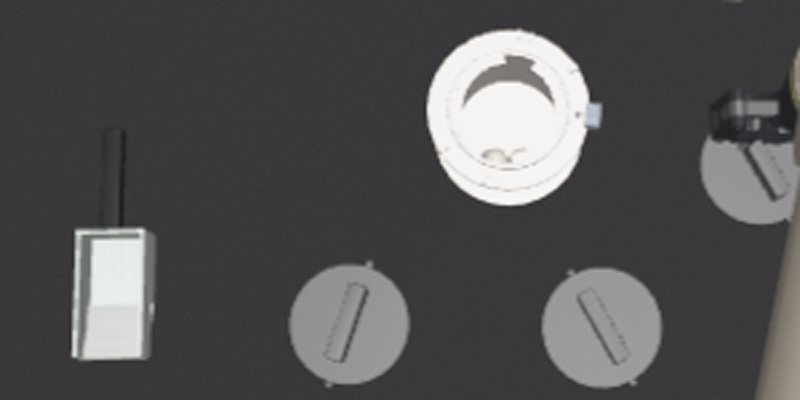

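The scoop stands upright and empty at its old place, with the balls inside the canister. Joint 7 would run out of range for the twist, so I'll pick the lid up at 26.5° and turn it counter-clockwise to the other way round while carrying it.

```bash
python3 -m pendant '0.36 0.28 0.2 0 -0.1 0;0 0 0.8 0 0 -0.9;0 0 0.9 0 0 -1;0 0 0.9 0 0 -1;0 0 0.9 0 0 -1;0 0 0.8 0 0 -1;0 0 0.5 0 0 -0.66;0 0 0 0 0 0' 1
python3 - <<'E'
from h import *
rel([.4945,-.2567,.038],26.5)
E
```

```text
t: 20.28
eef_pos: [0.4927, -0.2563, 0.093]
orientation: [-3.053, -0.725, 0.004]
contact_force: [-0.5, 0.6, -0.4]
width: 0.0857
grip_force: 0.0
t 20.28 pos [ 0.4927 -0.2563  0.093 ] yawx 26.7 tilt z [-0.003  0.003 -1.   ] | units [0.06 0.06 2.2 ] 0.041706638006183995
```

```bash
python3 -m pendant '0.06 0.06 0.6 0 0 0.05;0 0 0.6 0 0 0;0 0 0.5 0 0 0;0 0 0.3 0 0 0;0 0 0.15 0 0 0;0 0 0.05 0 0 0;0 0 0 0 0 0'
python3 - <<'E'
from h import *
rel([.4945,-.2567,.038],26.5)
E
```

```text
t: 20.87
eef_pos: [0.4961, -0.2593, 0.0408]
orientation: [3.06, 0.711, 0.001]
contact_force: [0.3, -0.0, 0.5]
width: 0.0855
grip_force: 0.0
t 20.87 pos [ 0.4961 -0.2593  0.0408] yawx 26.2 tilt z [ 0. -0. -1.] | units [-0.01 -0.12  0.11] -0.06758499729277787
```

```bash
python3 -m pendant '0 -0.1 0.1 0 0 -0.05;0 0 0 0 0 0;0 0 0 0 0 0'; python3 -m pendant '0 0 0 0 0 0;0 0 0 0 0 0;0 0 0 0 0 0;0 0 0 0 0 0;0 0 0 0 0 0;0 0 0 0 0 0;0 0 0 0 0 0' 0 100
python3 -m pendant '0 0 -0.3 0 0 0;0 0 -0.6 0 0 0;0 0 -0.8 0 0 0;0 0 -0.6 0 0 0;0 0 -0.3 0 0 0;0 0 0 0 0 0'
python3 -c "
from h import *
rel([.5363,-.0455,.19],164.6);print(arm.state()['q'].round(2))"
```

```text
t: 21.12
eef_pos: [0.4948, -0.257, 0.0382]
orientation: [3.058, 0.718, 0.0]
contact_force: [-0.2, -0.5, 1.1]
width: 0.0851
grip_force: 0.0
t: 21.7
eef_pos: [0.4947, -0.257, 0.0383]
orientation: [3.058, 0.718, -0.0]
contact_force: [-3.4, 1.2, 4.8]
width: 0.0099
grip_force: 98.2
t: 22.2
eef_pos: [0.4956, -0.2576, 0.1047]
orientation: [3.056, 0.717, 0.003]
contact_force: [0.3, -0.7, -3.1]
width: 0.0096
grip_force: 98.3
t 22.2 pos [ 0.4956 -0.2576  0.1047] yawx 26.4 tilt z [ 0.002 -0.002 -1.   ] | units [ 5.24 -6.86 -3.42] 8.363149269132737
[ 0.92  0.35 -0.62  1.76  0.23  1.1  -0.88]
```

```bash
python3 -m pendant '0 0 -0.5 0 0 -0.5;0 0 -0.9 0 0 -1;0 0 -0.9 0 0 -1;0 0 -0.9 0 0 -1;0 0 -0.7 0 0 -1;0 0 -0.3 0 0 -1;0 0 0 0 0 -1;0 0 0 0 0 -1;0 0 0 0 0 -1;0 0 0 0 0 -1;0 0 0 0 0 -1;0 0 0 0 0 -1'>/dev/null
python3 -m pendant '0 0 0 0 0 -1;0 0 0 0 0 -1;0 0 0 0 0 -1;0 0 0 0 0 -1;0 0 0 0 0 -1;0 0 0 0 0 -1;0 0 0 0 0 -1;0 0 0 0 0 -1;0 0 0 0 0 -1;0 0 0 0 0 -1;0 0 0 0 0 -1;0 0 0 0 0 -1'>/dev/null
python3 -m pendant '0 0 0 0 0 -1;0 0 0 0 0 -1;0 0 0 0 0 -1;0 0 0 0 0 -1;0 0 0 0 0 -0.2;0 0 0 0 0 0'>/dev/null
python3 -c "
from h import *
rel([.5363,-.0455,.21],164.6);print(arm.state()['q'].round(2))"
```

```text
t 24.7 pos [ 0.4943 -0.2571  0.207 ] yawx 164.9 tilt z [-0.001  0.001 -1.   ] | units [ 0.59  8.61 -0.11] 0.05076599811701499
[ 1.23  0.35 -1.    1.63  0.3   1.34  1.48]
```

```bash
python3 -m pendant '0.03 0.4 0 0 0 0;0.07 0.9 0 0 0 0;0.07 1 0 0 0 0;0.07 1 0 0 0 0;0.07 1 0 0 0 0;0.07 1 0 0 0 0;0.07 1 0 0 0 0;0.07 1 0 0 0 0;0.05 0.8 0 0 0 0;0.02 0.51 0 0 0 0.05;0 0 0 0 0 0;0 0 0 0 0 0'>/dev/null
python3 - <<'E'
from h import *
rel([.5363,-.0455,.15],164.6);print(arm.state()['q'].round(2))
p=arm.capture("wrist");P=cloud(p,np.ones((480,640),bool))
s=arm.state()
m=(np.hypot(P[:,0]-.5363,P[:,1]+.0455)<.065)
for lo,hi in((.173,.177),(.178,.184),(.184,.195),(.195,.222)):
    Q=P[m&(P[:,2]>lo)&(P[:,2]<hi)]
    if len(Q)>20: print(lo,len(Q),cv2.minAreaRect(Q[:,:2].astype(np.float32)*1000),cv2.minEnclosingCircle(Q[:,:2].astype(np.float32)*1000))
cv2.imwrite("pics/w10.png",p["img"])
E
```

```text
t 25.7 pos [ 0.5363 -0.0442  0.2078] yawx 164.7 tilt z [-0. -0. -1.] | units [-0.01 -0.05  2.31] 0.021608173591289415
[ 0.92  0.32 -1.09  1.67  0.29  1.33  1.08]
0.184 19625 ((525.3038940429688, -40.89922332763672), (99.40189361572266, 91.70452117919922), 74.67073059082031) ((530.99462890625, -42.477500915527344), 51.75790786743164)
0.195 4268 ((533.2852783203125, -42.916080474853516), (64.07057189941406, 28.905811309814453), 0.48285940289497375) ((533.4229736328125, -43.37915802001953), 32.5248908996582)
```

View pics/w10.png

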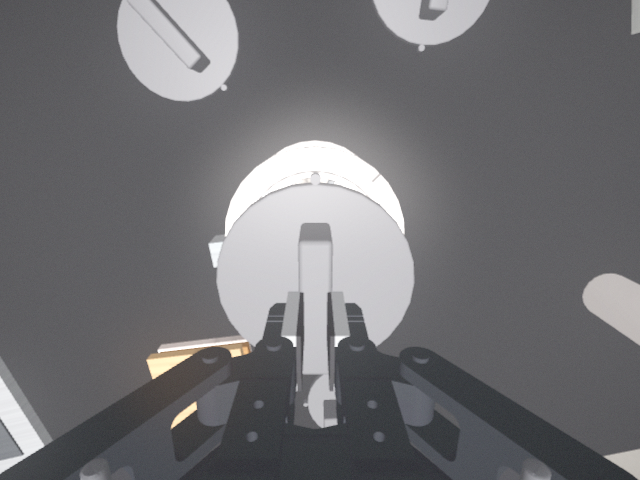

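The lid hangs square in the grip, and its front nose (315,180) is lined up with the double rib. I'll check its centring in the hand.

```bash
python3 - <<'E'
from h import *
from scipy.optimize import least_squares
p=arm.capture("wrist");P=cloud(p,np.ones((480,640),bool));s=arm.state()
M=R.from_rotvec(s["orientation"]).as_matrix();T=(P-s["eef_pos"])@M  # tool frame
r=np.hypot(T[:,0],T[:,1])
C=T[(r<.07)&(abs(T[:,2]-.017)<.006)];print("cap z",np.median(C[:,2]),len(C))
B=T[(r<.06)&(abs(T[:,2]+.013)<.005)&(abs(T[:,1])<.0075)];print("bar top z",np.median(B[:,2]),"x max",np.percentile(B[:,0],99.5),"y",np.percentile(B[:,1],[1,99]))
E=[]
a=np.degrees(np.arctan2(C[:,1],C[:,0]))
for k in range(-100,101,4):
    if abs(k)<10: continue
    q=C[abs(a-k)<1]
    if len(q)>20: E.append(q[np.argmax(np.hypot(q[:,0],q[:,1]))][:2])
E=np.array(E)
f=least_squares(lambda c:np.hypot(E[:,0]-c[0],E[:,1]-c[1])-c[2],[0,0,.05],loss="soft_l1",f_scale=.001);print("cap centre tool xy, r",f.x.round(4),len(E))
n=C[abs(C[:,1]-f.x[1])<.002];print("nose",n[:,0].max())
rel([.5363,-.0455,.15],164.6)
E
```

```text
cap z 0.01729267985840786 19638
bar top z -0.012668473191528633 x max 0.03507874689518104 y [-0.00598831  0.00716929]
cap centre tool xy, r [0.0035 0.0008 0.0494] 46
nose 0.05741570048850868
t 25.8 pos [ 0.5363 -0.0462  0.2077] yawx 164.6 tilt z [-0.    -0.001 -1.   ] | units [0.01 0.03 2.31] -0.005529475733817435
```

```bash
python3 - <<'E'
from h import *
from scipy.optimize import least_squares
p=arm.capture("wrist");P=cloud(p,np.ones((480,640),bool));s=arm.state()
M=R.from_rotvec(s["orientation"]).as_matrix();T=(P-s["eef_pos"])@M
def fit(C,angs,lab):
    E=[];a=np.degrees(np.arctan2(C[:,1],C[:,0]))
    for k in angs:
        q=C[abs(a-k)<1]
        if len(q)>8: E.append(q[np.argsort(np.hypot(q[:,0],q[:,1]))[-3]][:2])
    E=np.array(E)
    f=least_squares(lambda c:np.hypot(E[:,0]-c[0],E[:,1]-c[1])-c[2],[0,0,.06],loss="soft_l1",f_scale=.001);print(lab,f.x.round(4),len(E))
r=np.hypot(T[:,0],T[:,1])
angs=[k for k in range(-100,101,3) if abs(k)>9]
fit(T[(r<.07)&(abs(T[:,2]-.017)<.005)],angs,"cap")
C=T[(r<.085)&(P[:,2]>.102)&(P[:,2]<.1125)];print(len(C),np.median(C[:,2]))
fit(C,[k for k in range(-75,76,2) if abs(abs(k)-45)>6 and abs(k)>7],"flange")
c=M.T@(np.array([.5363,-.0455,.11])-s["eef_pos"]);print("earlier estimate in tool",c.round(4))
np.savez("w11.npz",**{k:p[k] for k in ["img","range_z","mtx","rvec","tvec"]})
E
```

```text
cap [0.0037 0.0005 0.049 ] 61
5620 0.09963904511156427
flange [0.0008 0.002  0.0635] 54
earlier estimate in tool [0.0002 0.001  0.0977]
```

The lid sits about 2–3 mm forward in the grip relative to the canister axis. I'll correct for that and lower, watching the force.

```bash
python3 -m pendant '-0.1 0.05 0.3 0 0 0;0 0 0.6 0 0 0;0 0 0.6 0 0 0;0 0 0.4 0 0 0;0 0 0.2 0 0 0;0 0 0 0 0 0;0 0 0 0 0 0'
python3 -c "
from h import *
rel([.5384,-.0472,.148],164.6)"
```

```text
t: 26.43
eef_pos: [0.5394, -0.045, 0.1556]
orientation: [0.419, 3.113, 0.0]
contact_force: [-0.0, 0.4, -2.0]
width: 0.0095
grip_force: 98.3
t 26.43 pos [ 0.5394 -0.045   0.1556] yawx 164.7 tilt z [ 0.  0. -1.] | units [ 0.01 -0.1   0.3 ] 0.011072422545947803
```

```bash
python3 -m pendant '0 -0.03 0.15 0 0 0;0 0 0.12 0 0 0;0 0 0.1 0 0 0;0 0 0 0 0 0;0 0 0 0 0 0'
python3 -m pendant '0 0 0.1 0 0 0;0 0 0.1 0 0 0;0 0 0 0 0 0;0 0 0 0 0 0'
```

```text
t: 26.85
eef_pos: [0.539, -0.0456, 0.1461]
orientation: [0.419, 3.114, -0.0]
contact_force: [0.5, -0.7, -1.8]
width: 0.0093
grip_force: 98.3
t: 27.18
eef_pos: [0.5389, -0.0456, 0.1409]
orientation: [-0.419, -3.113, 0.0]
contact_force: [-0.5, 0.1, -1.4]
width: 0.0097
grip_force: 98.3
```

```bash
python3 -m pendant '0 0 0.1 0 0 0;0 0 0.1 0 0 0;0 0 0 0 0 0;0 0 0 0 0 0'
python3 -m pendant '0 0 0.06 0 0 0;0 0 0 0 0 0;0 0 0 0 0 0'
```

```text
t: 27.52
eef_pos: [0.5389, -0.0456, 0.1359]
orientation: [-0.419, -3.113, -0.0]
contact_force: [0.3, -0.2, -1.6]
width: 0.0097
grip_force: 98.3
t: 27.77
eef_pos: [0.5392, -0.0456, 0.1353]
orientation: [0.419, 3.113, -0.001]
contact_force: [-2.7, -0.7, 4.3]
width: 0.0098
grip_force: 99.3
```

The lid is seated. I'll twist clockwise in stages.

```bash
python3 -m pendant '0 -0.004 -0.02 0 0 0.5;0 -0.004 0 0 0 0.5;0 -0.004 0 0 0 0.5;0 -0.004 0 0 0 0.5;0 -0.004 0 0 0 0.5;0 -0.004 0 0 0 0.5;0 0 0 0 0 0;0 0 0 0 0 0'
python3 -c "
from h import *
rel([.5389,-.0456,.135],119.6);print(arm.state()['wrist_torque'])"
```

```text
t: 28.43
eef_pos: [0.539, -0.0459, 0.1353]
orientation: [0.819, 3.032, 0.0]
contact_force: [-0.2, 0.9, -1.0]
width: 0.0099
grip_force: 98.5
t 28.43 pos [ 0.539  -0.0459  0.1353] yawx 149.8 tilt z [ 0.001  0.    -1.   ] | units [0.01 0.01 0.01] 6.032632796844825
[ 0.23535164 -0.21873247  0.06832092]
```

```bash
python3 -m pendant '0 -0.004 0 0 0 0.5;0 -0.004 0 0 0 0.5;0 -0.004 0 0 0 0.5;0 -0.004 0 0 0 0.5;0 -0.004 0 0 0 0.5;0 -0.004 0 0 0 0.5;0 -0.004 0 0 0 0.5;0 -0.004 0 0 0 0.5;0 -0.004 0 0 0 0.5;0 -0.004 0 0 0 0.5;0 0 0 0 0 0.4;0 0 0 0 0 0'
python3 - <<'E'
from h import *
rel([.5389,-.0456,.135],119.6);print(arm.state()['wrist_torque'])
E
```

```text
t: 29.43
eef_pos: [0.5386, -0.0466, 0.1354]
orientation: [1.506, 2.756, 0.001]
contact_force: [1.8, 1.2, -0.9]
width: 0.0095
grip_force: 98.5
t 29.43 pos [ 0.5386 -0.0466  0.1354] yawx 122.7 tilt z [ 0.001  0.    -1.   ] | units [0.03 0.03 0.02] 0.6164486141623797
[ 0.3759656  -0.47404375  0.04023277]
```

```bash
python3 -m pendant '0 0 0 0 0 0.4;0 0 0 0 0 0.2;0 0 0 0 0 0;0 0 0 0 0 0;0 0 0 0 0 0;0 0 0 0 0 0'
python3 - <<'E'
from h import *
rel([.5389,-.0456,.135],119.6)
p=arm.capture("wrist");P=cloud(p,np.ones((480,640),bool));s=arm.state()
M=R.from_rotvec(s["orientation"]).as_matrix();T=(P-s["eef_pos"])@M
B=T[(abs(T[:,2]+.013)<.004)&(abs(T[:,1])<.012)&(T[:,0]>.013)&(T[:,0]<.045)]
print("bar top z",np.median(B[:,2]),"xmax",np.percentile(B[:,0],99))
xs=np.arange(.014,.031,.002);c=[(lambda q:(q[:,1].min()+q[:,1].max())/2)(B[abs(B[:,0]-x)<.001]) for x in xs]
print("bar angle in tool deg",np.degrees(np.arctan(np.polyfit(xs,c,1)[0])))
C=T[(np.hypot(T[:,0],T[:,1])<.062)&(abs(T[:,2]-.017)<.005)];i=np.argsort(np.hypot(*(C[:,:2]-[.003,0]).T))[-15:]
print("nose",C[i,:2].mean(0),"ang",np.degrees(np.arctan2(C[i,1].mean(),C[i,0].mean()-.003)),"cap z",np.median(C[:,2]))
for e in arm.spot_point(p,"half_mark")[:3]+arm.spot_point(p,"entry_mark")[:3]:
    w=world(p,px(e),.11);d=w[:2]-[.5363,-.0455];print(round(e["p"],2),px(e).round(),np.hypot(*d).round(4),np.degrees(np.arctan2(d[1],d[0])))
E
```

```text
t: 29.93
eef_pos: [0.5386, -0.0467, 0.1354]
orientation: [1.577, 2.716, 0.001]
contact_force: [4.6, 0.8, 1.3]
width: 0.0099
grip_force: 98.7
t 29.93 pos [ 0.5386 -0.0467  0.1354] yawx 119.7 tilt z [ 0.001  0.    -1.   ] | units [0.03 0.03 0.02] 0.027006170380661842
bar top z -0.012530687430582837 xmax 0.034358774031772225
bar angle in tool deg -0.04005617165284449
nose [-0.05689496 -0.00308103] ang -177.0552732968247 cap z 0.017300850516402774
0.74 [317. 372.] 0.059 -58.69301331769775
0.92 [392. 346.] 0.0605 -14.208748747393068
```

```bash
python3 -c "
from cell import arm
print(arm.close_job())"
```

```text
the job is handed in; nothing more can be done
None
```

The job is handed in at about 30 s. The balls went into the canister (load and camera checks, though I never counted all four), the scoop is back upright, and the lid is seated and held in the grip at its 45° half turn. I went over your limit by viewing 12 pictures instead of 10.

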